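Clamp a carving blank

ROBOT

A 7-joint arm with a two-finger parallel gripper is mounted at the origin on the work surface. World frame = base frame: x ahead of the robot, y to its left, z up, the work surface at z = 0. Lengths are in m, angles in rad, forces in N, time in s.
With the tool pointing down it reaches from about 0.35 to 0.9 m from the base axis. Payload 19.9 kg.
Tool frame: the origin (TCP) lies on the centre line of the jaws, within the pads' length; the fingertips stand 19 mm ahead of it and the grasp point (between the pads) is the TCP (r.tcp_to_tips is the distance from the TCP to the fingertips, in m); z points along the fingers, y is the direction in which the jaws open and shut (so a half turn about z gives the same grasp; the last joint's range is limited). The gripper opens to 85 mm and grips with 20 to 120 N. Pads are 22 mm wide; open, the fingers measure 114 mm over their backs; the gripper's body (76 mm by 85 mm) begins 54 mm behind the grasp point. The pads swing forward as they close: fully open they stand 13 mm farther back than shut.
Start: joints at [1.177, 0.417, -0.01, 1.614, 0.005, 1.111, -0.053], TCP at [0.215, -0.587, 0.25] pointing down, gripper open.
Joint ranges: [-2.81, 2.81], [-0.39, 2.02], [-1.27, 1.25], [0.06, 2.57], [-1.19, 4.33], [0.19, 2], [-2.82, 2.82]. Speed limits (rad/s): [1.89, 1.89, 2.39, 2.39, 3.01, 3.01, 3.01].

INTERFACE

Orientations are given as a rotation vector (axis times angle).
In Python, from rig import r, cams, job_done gives the robot as it stands. The module is installed in compiled form; this text tells all that it offers.
- The arm moves only by the tool play_rows, never from a script. Its argument "rows" is one flat list of numbers, 7 for each row, row after row: the turn, a rotation vector about the tool's x, y, z in degrees, then the shift along the tool's x, y, z in mm, then the closure, from 0 (fully open) to 1 (shut). A call has 1 to 5 rows; each row is the pose to reach, as a shift and turn from the pose commanded when the call began, along the tool's axes at that moment; what a row does not reach only later rows make up. A row lasts 1/12 s, in which the tool goes at most 41.7 mm and 7.16 degrees, less where a joint would pass 70% of its speed; a pose out of reach is approached as far as the arm can. A call with a gripper value outside its range is refused whole. The fingers move at their own pace and stop on an object; the grip force is fixed at half the most. Time passes only in rows, so rows that repeat a pose let the fingers close. It gives the time, the measured TCP pose, the force and the opening at its end, in the units of the state.
- r.read_state(): the state, without advancing time (a new reading comes with each control period).
- cams.snapshot(name): name is "scene" or "top"; returns (picture, depth): 384x512x3 uint8, blue, green, red; 384x512 float32, m along the optical axis (not along the pixel's ray), 0 where there is no reading.
- cams.camera_params(name): a dict with "fx", "fy", "cx", "cy" (pixels), "origin" and "rotation" of the camera in the world. Camera axes: x right, y down, z forward; pixel columns grow to the right and rows downward; lengths in m; the calibration is good to about 2 mm. A picture is of the moment at which its call begins. camera_params takes no time and is no camera call.
- job_done(): hands the job in, once; it reports no verdict.
The state is a dict: "time_s": time; "joints": joint angles; "qvel": joint speeds; "effort": joint torques, N m; "eef_pos": TCP position; "orientation": TCP orientation; "force": force on the tool from outside, world axes, zero at the start; "ft_torque": the same for the moment, N m; "finger_gap": finger opening in m.
Only numpy, scipy, OpenCV 4.12 (cv2) and the standard library are available. Lean on these libraries where they do the work, as an engineer would, in place of code of your own. Each camera call takes 0.05 s, during which the arm holds its last target.

TASK

Get the carving blank ready for work on the wooden fixture board: push the blank with a fingertip along its channel until it is fully home against the end stop, then push the toggle clamp's upright handle over towards the blank and down past its dead point until it snaps into lock and the rubber foot holds the blank. Only push: do not lift the blank, and leave the tools and carvings lying around where they are.

Things in the scene. Friction and masses are not known exactly. Their poses are not given: they have to be found in the camera images.
- fixture: Fixed brown wooden board, 400 x 150 x 12 mm, with guide channel, end stop and toggle clamp. Origin: centre of its underside. Its x axis runs along the channel towards the stop and clamp, z up. Two rails, 47 mm apart inside, 12 mm thick, 18 mm high above the board, run from x = -60 to +20 mm. The clamp's block and steel cheeks stand at x = 30 to 96 mm, up to 80 mm above the table.
- stop_face (a point): Centre of the foot of the end stop's face, on the board's top (x = 20, y = 0, z = 12 mm in the fixture's frame); the stop rises 22 mm above the board. The blank's plinth end comes to rest against it.
- blank: Loose roughed-out wooden figure lying in the channel, about 90 g, 104 x 44 x 40 mm, in steps: body block 60 x 44 x 40 mm (stop side), shoulders 26 x 36 x 36, hat 20 x 26 x 30 at its -x end. Origin: on its underside, 52 mm from both ends; x axis along it, towards the stop. Starts 25 to 55 mm short of the stop; home at x = -32 mm of the fixture. Slides at about 1 N.
- blank_head (a point): Centre of the flat end face of the blank's hat (the face, 26 mm wide and 30 mm high, that looks away from the stop), 20 mm above the blank's underside and 32 mm above the table. When the blank is home it is 24 mm outside the ends of the guide rails.
- handle (a joint): Clamp handle's angle, rad, growing as it swings over the channel and down: its direction is 100 degrees minus this angle above level, seen from the pivot towards the fixture's -x. 0.17 = upright; 1.25 = locked at its stop, 28 degrees above level. Starts open at 0.15 to 0.25. A spring resists (up to 7 N at 95 mm from the pivot) until the dead point at 1.03; past 1.08 it snaps to the stop; let go before 0.9, it springs back.
- handle_pivot (a point): Handle's pivot point (its axis is the fixture's y axis), fixed at x = 55 mm, y = 0, z = 67 mm in the fixture's frame.
- handle_end (a point): Free end of the handle, on its axis, 130 mm from the pivot. The handle is a round bar: black rubber grip of 16 mm diameter from 50 to 130 mm from the pivot, thin steel bar of 10 mm diameter nearer.
- foot: Round rubber foot, 18 mm in diameter, sprung, under the end of the clamp's steel presser arm, which is one piece with the handle (72 degrees off the handle's locked pose when open, 28 degrees below the handle). Origin 18 mm above its lower face, 65 mm from the pivot. Raised, its origin is about 123 mm above the table; locked, it presses down on the blank with about 4 N, 30 mm from the stop.
- pencil: Bystander: flat carpenter's pencil, 165 x 12 x 7 mm, lying on the board beside the channel; origin under it near its middle.
- knife: Bystander: carving knife lying on the table beside the board, wooden handle and short blade, 160 mm long, 24 mm wide, 18 mm high; origin under it, 85 mm from the handle's end.
- gouge: Bystander: gouge lying on the table beside the board, 180 mm long, 22 mm wide and high; origin under it, 90 mm from either end.
- brush: Bystander: small cleaning brush lying on the table, 132 mm long, up to 22 mm high; origin under it near its middle.
- gnome: Bystander: carved figure standing on the table, 56 mm in diameter, 120 mm tall; origin at the centre of its underside.
- mallet: Bystander: carver's mallet standing on its head, 72 mm in diameter, 165 mm tall; origin at the centre of its underside.
- spare: Bystander: square block of wood 100 x 45 x 40 mm lying on the table; origin at the centre of its underside.
Not all that is in view belongs to the job. Leave any green or yellow look-alike of the blank alone.

How it is judged:
By the outcome, as a careful person would: the job done as asked, in the order asked, and still so for the second after the job is handed in, with the robot touching nothing.
It also fails if it takes over 48 s, if anything falls off the work surface, if the arm or the gripper's body presses on something with over 40 N, if the wrist force passes 120 N, or if a joint passes its speed limit or range.

## Working session

There is one attempt and no reset: what is moved stays moved. The work goes in short steps, Python scripts to look and compute and a tool call to move; the robot and the scene stay as the last step left them, time stands still between calls to the robot, and variables do not carry over. Pictures are saved under pics/ and viewed, and the job is handed in when it is done.

Besides the shell and the picture viewer there is one more tool, called after "Request:" by a JSON object that holds its "name" and its "arguments", one argument or row to a line. play_rows: Moves the arm, as the interface text tells. Its arguments: {"type":"object","properties":{"rows":{"type":"array"}},"required":["rows"]}

```bash
mkdir -p pics; cat > h.py <<'E'
import numpy as np, cv2
from rig import r, cams, job_done
def P(n):
    c=cams.camera_params(n); return c
def pt(n,d,u,v):
    c=P(n); z=d[int(v),int(u)]
    p=np.array([(u-c['cx'])/c['fx'],(v-c['cy'])/c['fy'],1])*z
    return np.array(c['rotation'])@p+np.array(c['origin'])
def cloud(n,d):
    c=P(n); v,u=np.mgrid[:384,:512]
    p=np.stack([(u-c['cx'])/c['fx'],(v-c['cy'])/c['fy'],np.ones_like(u)],-1)*d[...,None]
    return p@np.array(c['rotation']).T+np.array(c['origin'])
def ray(n,u,v,h):
    c=P(n); o=np.array(c['origin']); k=np.array(c['rotation'])@np.array([(u-c['cx'])/c['fx'],(v-c['cy'])/c['fy'],1])
    return o+k*(h-o[2])/k[2]
E
python3 - <<'E'
from h import *
for n in('scene','top'):
    p,d=cams.snapshot(n); np.savez(f'{n}0.npz',p=p,d=d); cv2.imwrite(f'pics/{n}0.png',cv2.resize(p,(768,576)))
    print(n,P(n))
s=r.read_state(); print(s)
E
```

```text
scene {'fx': 440.25900398515205, 'fy': 440.25900398515205, 'cx': 253.72801640872865, 'cy': 195.9131910515188, 'origin': array([ 1.22234799, -0.14813506,  0.96592243]), 'rotation': array([-2.04066355, -1.54939607,  0.5332282 ])}
top {'fx': 379.6006096264469, 'fy': 379.6006096264469, 'cx': 255.36029191503462, 'cy': 192.04531348149737, 'origin': array([0.52416572, 0.0585676 , 1.01898793]), 'rotation': array([-2.20581935,  2.14369414, -0.10613218])}
{'time_s': 0.1, 'joints': array([ 1.17752498,  0.41793627, -0.0103202 ,  1.61409858,  0.00471125,
        1.11069391, -0.05300043]), 'qvel': array([-0.00084143, -0.00140537,  0.00162951, -0.00043925, -0.00101382,
       -0.00062577, -0.00118289]), 'effort': array([ 2.08677520e-03, -8.65823436e+01,  6.80996273e-01, -4.35641277e+01,
        1.93455670e-02,  4.92397347e-03,  5.56269424e-05]), 'eef_pos': array([ 0.2152528 , -0.58646019,  0.24971549]), 'orientation': array([-3.09205671e+00, -5.49571880e-01,  4.42586273e-04]), 'force': array([-0.06848096,  0.2255363 , -0.5936133 ]), 'ft_torque': array([0.04178303, 0.03801112, 0.01983192]), 'finger_gap': 0.08567564499087266}
```

View pics/scene0.png

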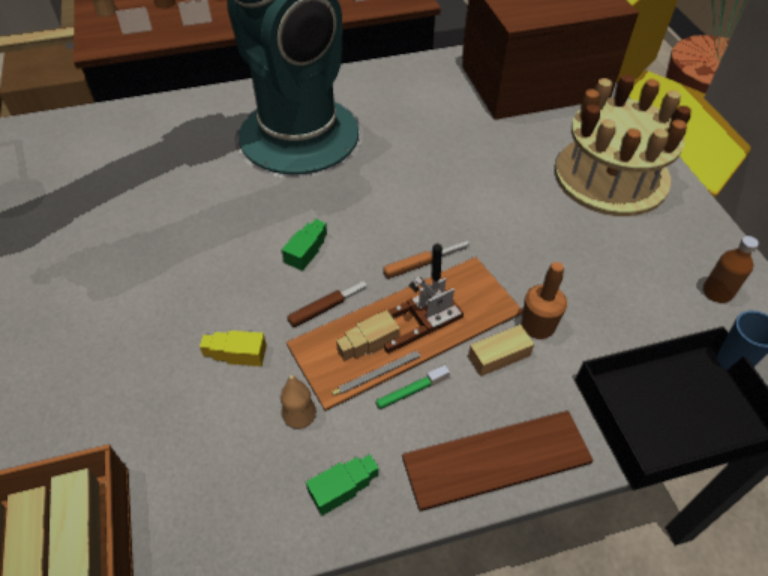

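View pics/top0.png

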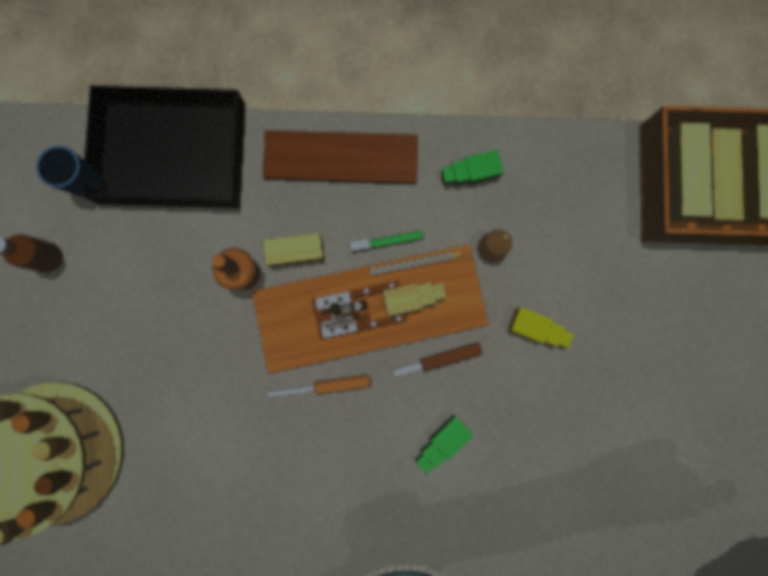

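The top view shows the board at about (370,308) of the 768-wide picture. The blank is the wood-coloured stepped piece in the channel at about (413,297), with its hat to the right, and the clamp is at about (340,315). The green and yellow look-alikes lie off the board at (445,445), (472,167) and (542,328), and the spare is at (293,248).

```bash
python3 - <<'E'
s=open('h.py').read()
s=s.replace("c=cams.camera_params(n); return c","c=cams.camera_params(n); c['rotation']=cv2.Rodrigues(np.array(c['rotation'],float))[0]; return c")
open('h.py','w').write(s)
E
python3 - <<'E'
from h import *
z=np.load('top0.npz');p,d=z['p'],z['d']
C=cloud('top',d)
print('table z',np.median(C[250:300,150:200,2]))
hsv=cv2.cvtColor(p,cv2.COLOR_BGR2HSV)
u,v=185,235
print(hsv[235,190],hsv[212,300],hsv[200,280],hsv[195,228])
m=cv2.inRange(hsv,(5,140,70),(16,255,255)); m[:160]=0;m[255:]=0;m[:,:165]=0;m[:,330:]=0
m=cv2.morphologyEx(m,cv2.MORPH_OPEN,np.ones((3,3)))
n,l,st,ce=cv2.connectedComponentsWithStats(m); i=1+np.argmax(st[1:,4]);print(st[i])
c=cv2.findContours((l==i).astype('u1'),cv2.RETR_EXTERNAL,cv2.CHAIN_APPROX_NONE)[0][0]
h=cv2.convexHull(c)
W=np.array([ray('top',a+0.0,b+0.0,0.012)[:2] for a,b in h[:,0]])
R=cv2.minAreaRect((W*1000).astype(np.float32));print(R,cv2.boxPoints(R))
# blank
mb=cv2.inRange(hsv,(15,60,90),(30,200,255))
mb[:185]=0;mb[215:]=0;mb[:,:250]=0;mb[:,300:]=0
n,l,st,ce=cv2.connectedComponentsWithStats(mb); i=1+np.argmax(st[1:,4]);print(st[i])
B=C[l==i];print(np.percentile(B[:,2],[5,50,95]))
c=cv2.findContours((l==i).astype('u1'),cv2.RETR_EXTERNAL,cv2.CHAIN_APPROX_NONE)[0][0]
Wb=np.array([ray('top',a,b,0.050)[:2] for a,b in c[:,0]]);
R=cv2.minAreaRect((Wb*1000).astype(np.float32));print(R)
cv2.imwrite('pics/topcrop.png',cv2.resize(p[155:260,160:335],None,fx=4.5,fy=4.5,interpolation=cv2.INTER_CUBIC))
z=np.load('scene0.npz');p=z['p']
cv2.imwrite('pics/scenecrop.png',cv2.resize(p[155:275,185:355],None,fx=4.7,fy=4.7,interpolation=cv2.INTER_CUBIC))
E
```

```text
table z -0.0012812790366438787
[ 14 175 125] [ 14 180 119] [ 31  98 128] [  5  28 117]
[ 169  164  155   84 6038]
((583.8457641601562, 79.52630615234375), (145.89805603027344, 394.50360107421875), 13.823071479797363) [[ 465.88116  253.63603]
 [ 560.13776 -129.44203]
 [ 701.81036  -94.58342]
 [ 607.5538   288.49463]]
[250 186  50  29 723]
[0.0084101  0.04548725 0.0523046 ]
((597.1099853515625, 5.867305755615234), (124.68019104003906, 71.90558624267578), 88.62376403808594)
```

View pics/topcrop.png

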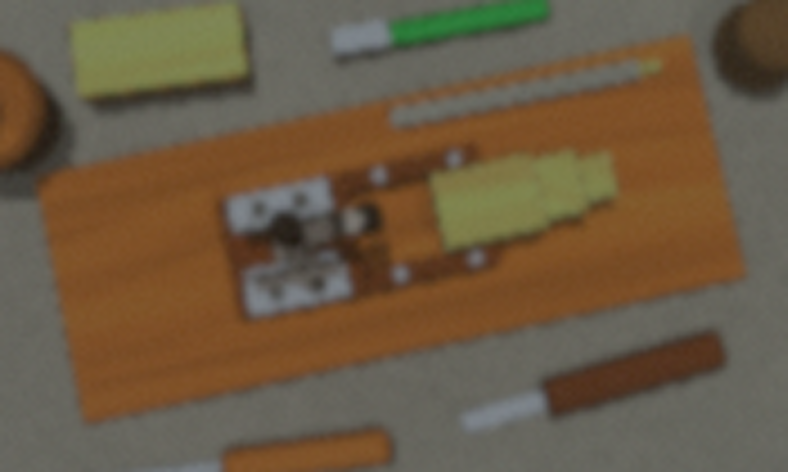

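View pics/scenecrop.png

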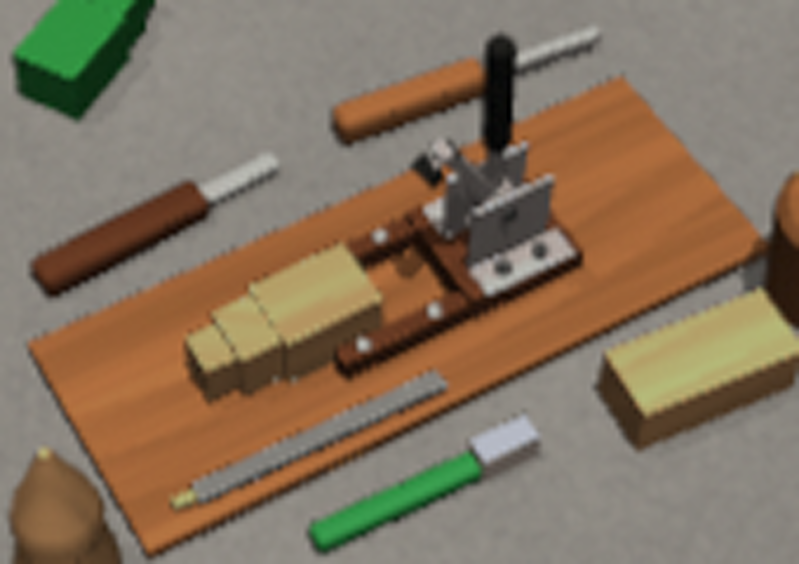

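```bash
cat >> h.py <<'E'
F=np.array([0.5838,0.0795]); TH=np.deg2rad(103.8)
def tofix(p):
    e=np.array([np.cos(TH),np.sin(TH)]);q=np.asarray(p)[...,:2]-F
    return np.stack([q@e,q@np.array([-e[1],e[0]]),np.asarray(p)[...,2]],-1)
def tow(x,y,z):
    e=np.array([np.cos(TH),np.sin(TH)]);n=np.array([-e[1],e[0]]);return np.append(F+x*e+y*n,z)
E
python3 - <<'E'
from h import *
np.set_printoptions(precision=4,suppress=True)
for n in('top','scene'):
    z=np.load(n+'0.npz');p,d=z['p'],z['d']
    X=tofix(cloud(n,d)); hsv=cv2.cvtColor(p,cv2.COLOR_BGR2HSV)
    # tan blank: in board area, height>40, hue
    m=(abs(X[...,1])<.05)&(X[...,0]<.03)&(X[...,0]>-.2)&(X[...,2]>.035)&(X[...,2]<.06)&(hsv[...,0]>14)&(hsv[...,1]>60)&(d>0)
    B=X[m]; print(n,'blank n',len(B),np.percentile(B,[1,5,50,95,99],axis=0))
    for a in np.arange(-.15,-.02,.01):
        k=B[(B[:,0]>a)&(B[:,0]<a+.01)]
        if len(k)>3: print(round(a,3),len(k),k[:,1].min(),k[:,1].max(),np.median(k[:,2]))
    hm=(abs(X[...,1])<.04)&(X[...,0]>-.02)&(X[...,0]<.12)&(X[...,2]>.12)&(d>0)
    H=X[hm];print('handle',len(H),np.percentile(H,[2,50,98],axis=0))
    k=H[H[:,2]>.15];print('grip',len(k),np.median(k,axis=0))
    g=(X[...,0]<-.17)&(X[...,0]>-.35)&(abs(X[...,1])<.15)&(X[...,2]>.03)&(d>0)
    print('gnome',X[g].min(0),X[g].max(0),np.median(X[g],axis=0))
    b=(abs(X[...,2]-.012)<.004)&(hsv[...,0]<17)&(hsv[...,1]>140)&(abs(X[...,0])<.22)&(abs(X[...,1])<.09)
    R=cv2.minAreaRect((X[b][:,:2]*1000).astype(np.float32));print(R)
E
```

```text
top blank n 616 [[-0.1304 -0.0204  0.0421]
 [-0.124  -0.0177  0.0446]
 [-0.0737  0.001   0.0496]
 [-0.0325  0.0199  0.0528]
 [-0.029   0.0225  0.0542]]
-0.14 7 -0.011719979144973641 0.011824858569488677 0.04470153839402513
-0.13 40 -0.013002811280496523 0.012609720068833444 0.04529521631474592
-0.12 43 -0.01590472102161817 0.018047325986962844 0.04689200848127095
-0.11 55 -0.01778708463211383 0.018063632428722887 0.04823686306160868
-0.1 56 -0.01732584495517454 0.018413917876061628 0.048851589144668195
-0.09 64 -0.021298325380343985 0.02241039579623427 0.050371813784153896
-0.08 65 -0.020794725041484222 0.022564997588627702 0.05007954061424347
-0.07 70 -0.021103644959068735 0.022656434979332826 0.05031339402286372
-0.06 67 -0.02084823940180277 0.022596368297666793 0.050389850494061195
-0.05 67 -0.02014287195424623 0.02289271504740311 0.050147068240730897
-0.04 67 -0.02104300799140527 0.022971662802528495 0.050567936795308244
-0.03 15 -0.017400641137880934 0.021913417517837975 0.05082868820075426
handle 103 [[ 0.0036 -0.0056  0.1204]
 [ 0.0431  0.0015  0.1362]
 [ 0.0559  0.0085  0.195
[... 787 characters left out ...]
19045 0.05255777132626027
-0.08 64 -0.02278424659369934 0.021581464771145625 0.05217688517471347
-0.07 67 -0.0221744509810451 0.021467527683916403 0.05228072937554007
-0.06 66 -0.023750207526813553 0.022127344913235092 0.05239122304828214
-0.05 68 -0.023309208826730043 0.022876698133722256 0.0523459944997266
-0.04 58 -0.021661504438002285 0.021467465924600634 0.052418223820013765
handle 201 [[ 0.0013 -0.0081  0.1203]
 [ 0.0422 -0.0042  0.1471]
 [ 0.0529  0.0055  0.1974]]
grip 97 [ 0.0433 -0.0044  0.18  ]
gnome [-0.3374 -0.0846  0.0301] [-0.2176  0.138   0.123 ] [-0.2599  0.0701  0.0417]
((-3.4635772705078125, -2.4510421752929688), (398.9421081542969, 149.44088745117188), 0.21281731128692627)
```

```bash
cat >> h.py <<'E'
from scipy.spatial.transform import Rotation as Ro
def delta(target,yaw=None):
    s=r.read_state(); R=Ro.from_rotvec(s['orientation'])
    sh=R.as_matrix().T@(np.asarray(target)-s['eef_pos'])*1000
    e=np.array([np.cos(TH),np.sin(TH),0]);  D=np.column_stack([e,np.cross([0,0,-1],e),[0,0,-1]])
    t=np.rad2deg((R.inv()*Ro.from_matrix(D)).as_rotvec())
    print('t',round(s['time_s'],2),'fix',np.round(tofix(s['eef_pos'])*1000,1),'turn',np.round(t,2),'shift',np.round(sh,1),'F',np.round(s['force'],1),'gap',s['finger_gap'])
E
python3 - <<'E'
from h import *
print(tow(-.152,0,.25),tow(-.245,-.07,.1)); delta(tow(-.152,0,.25))
X=tofix(ray('top',330,163,.06));print(X)
E
```

```text
[ 0.62005709 -0.06811241  0.25      ] [ 0.7102201  -0.14173056  0.1       ]
t 0.1 fix [-558.8  516.8  249.7] turn [-6.000e-02 -4.000e-02 -8.364e+01] shift [ 5.586e+02 -3.471e+02  1.000e-01] F [-0.1  0.2 -0.6] gap 0.08567564499087266
[-0.23218693 -0.05712999  0.06      ]
```

Request:
{"name": "play_rows", "arguments": {
  "rows": [0,0,-84,559,-347,0,1,0,0,-84,559,-347,0,1,0,0,-84,559,-347,0,1,0,0,-84,559,-347,0,1,0,0,-84,559,-347,0,1]
}}

```text
time_s: 0.52
eef_pos: [0.3444, -0.4207, 0.2502]
orientation: [-2.77, -1.482, 0.0]
force: [1.1, -1.4, 0.1]
finger_gap: 0.0253
```

```bash
python3 -c "
from h import *
delta(tow(-.152,0,.25))"
```

```text
t 0.52 fix [-428.7  351.8  250.2] turn [-2.000e-02 -0.000e+00 -4.748e+01] shift [4.463e+02 3.380e+01 1.000e-01] F [ 1.1 -1.4  0.1] gap 0.025294271233665972
```

Request:
{"name": "play_rows", "arguments": {
  "rows": [0,0,-47.5,446,34,0,1,0,0,-47.5,446,34,0,1,0,0,-47.5,446,34,0,1,0,0,-47.5,446,34,0,1,0,0,-47.5,446,34,0,1]
}}

```text
time_s: 0.93
eef_pos: [0.4738, -0.2574, 0.2503]
orientation: [-2.18, -2.262, 0.0]
force: [0.4, -1.5, 0.0]
finger_gap: -0.0005
```

```bash
python3 -c "
from h import *
delta(tow(-.152,0,.25))"
```

```text
t 0.93 fix [-301.   187.2  250.3] turn [-1.000e-02  0.000e+00 -1.168e+01] shift [183.8 153.2   0.3] F [ 0.4 -1.5  0. ] gap -0.00045650268108764826
```

Request:
{"name": "play_rows", "arguments": {
  "rows": [0,0,-11.7,184,153,0,1,0,0,-11.7,184,153,0,1,0,0,-11.7,184,153,0,1,0,0,-11.7,184,153,0,1,0,0,-11.7,184,153,0,1]
}}

```text
time_s: 1.35
eef_pos: [0.602, -0.0934, 0.25]
orientation: [-1.946, -2.466, 0.0]
force: [-0.3, -0.7, -0.3]
finger_gap: -0.0004
```

```bash
python3 -c "
from h import *
delta(tow(-.152,0,.05))"
```

```text
t 1.35 fix [-172.3   23.6  250. ] turn [-0.03 -0.01 -0.35] shift [ 20.4  23.6 200. ] F [-0.3 -0.7 -0.3] gap -0.0004268107210891748
```

Request:
{"name": "play_rows", "arguments": {
  "rows": [0,0,-0.3,20,24,0,1,0,0,-0.3,20,24,40,1,0,0,-0.3,20,24,80,1,0,0,-0.3,20,24,115,1,0,0,-0.3,20,24,150,1]
}}

```text
time_s: 1.77
eef_pos: [0.6194, -0.0698, 0.0982]
orientation: [-1.938, -2.472, 0.001]
force: [0.8, -0.9, -0.3]
finger_gap: -0.0001
```

```bash
python3 -c "
from h import *
delta(tow(-.152,0,.045))
p,d=cams.snapshot('scene');cv2.imwrite('pics/s1.png',cv2.resize(p[100:280,150:360],None,fx=3.5,fy=3.3))"
```

```text
t 1.77 fix [-153.4    1.1   98.2] turn [-0.04 -0.02  0.  ] shift [ 1.4  1.1 53.2] F [ 0.8 -0.9 -0.3] gap -7.905988213000392e-05
```

View pics/s1.png

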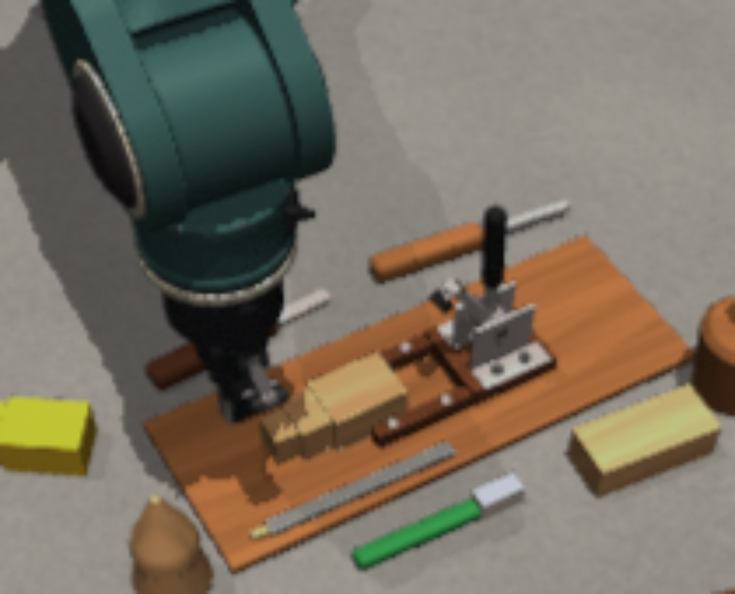

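The fingertips, at about (250,410), stand just behind and above the hat at (275,430). The gnome at (170,545) is clear of the gripper, so I descend.

Request:
{"name": "play_rows", "arguments": {
  "rows": [0,0,0,0,1,20,1,0,0,0,0,1,38,1,0,0,0,0,1,50,1,0,0,0,0,1,53,1,0,0,0,0,1,53,1]
}}

```text
time_s: 2.23
eef_pos: [0.6207, -0.0697, 0.0473]
orientation: [-1.939, -2.471, 0.001]
force: [1.0, 0.1, 0.3]
finger_gap: -0.0002
```

```bash
python3 -c "
from h import *
delta(tow(-.095,0,.045))
p,d=cams.snapshot('scene');cv2.imwrite('pics/s2.png',cv2.resize(p[170:270,190:310],None,fx=6,fy=5.5))"
```

```text
t 2.23 fix [-153.7   -0.3   47.3] turn [-0.04 -0.02 -0.03] shift [58.7 -0.3  2.3] F [1.  0.1 0.3] gap -0.00015987597807861349
```

View pics/s2.png

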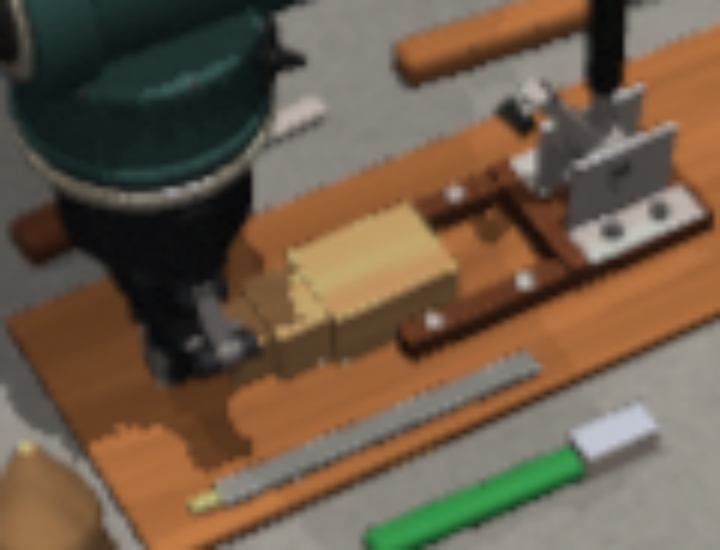

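The tip is behind the hat face with no contact yet. Now I push slowly along +x.

Request:
{"name": "play_rows", "arguments": {
  "rows": [0,0,0,7,0,1,1,0,0,0,14,0,1,1,0,0,0,21,0,1,1,0,0,0,28,0,1,1,0,0,0,34,0,1,1]
}}

```text
time_s: 2.7
eef_pos: [0.6127, -0.0356, 0.0467]
orientation: [1.938, 2.472, 0.001]
force: [0.1, -1.3, 1.4]
finger_gap: -0.0003
```

Request:
{"name": "play_rows", "arguments": {
  "rows": [0,0,0,5,0,0,1,0,0,0,10,0,0,1,0,0,0,14,0,0,1,0,0,0,17,0,0,1,0,0,0,18,0,0,1]
}}

```text
time_s: 3.12
eef_pos: [0.6083, -0.0187, 0.0463]
orientation: [-1.938, -2.472, -0.0]
force: [0.6, -1.3, 1.8]
finger_gap: 0.0002
```

```bash
python3 -c "
from h import *
delta(tow(-.095,0,.045))
p,d=cams.snapshot('scene');cv2.imwrite('pics/s3.png',cv2.resize(p[170:270,190:310],None,fx=6,fy=5.5))"
```

```text
t 3.12 fix [-101.2   -0.4   46.3] turn [-0.01 -0.01 -0.  ] shift [ 6.2 -0.4  1.3] F [ 0.6 -1.3  1.8] gap 0.00017919996968219923
```

View pics/s3.png

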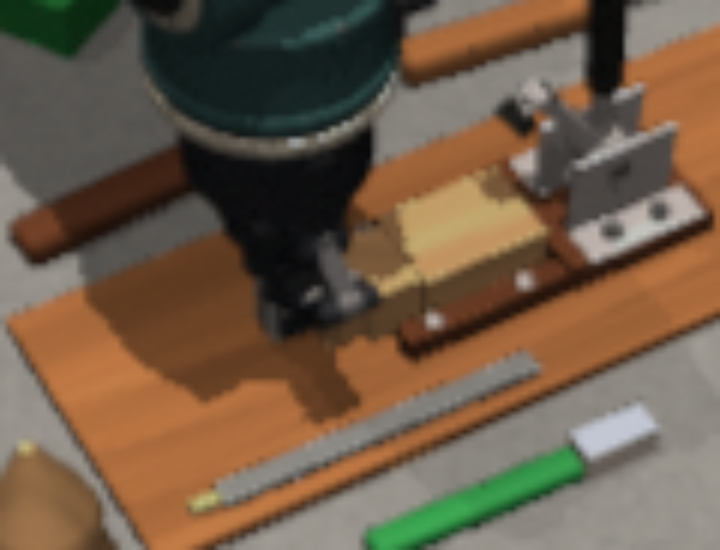

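The blank has moved with the tip and its end is now near the stop. I creep forward until the force rises.

Request:
{"name": "play_rows", "arguments": {
  "rows": [0,0,0,1,0,0,1,0,0,0,2,0,0,1,0,0,0,3,0,0,1,0,0,0,4,0,0,1,0,0,0,5,0,0,1]
}}

```text
time_s: 3.58
eef_pos: [0.6072, -0.0143, 0.0462]
orientation: [-1.939, -2.472, 0.0]
force: [1.7, -3.5, -0.6]
finger_gap: -0.0
```

```bash
python3 -c "
from h import *
delta(tow(-.095,0,.045))
p,d=cams.snapshot('top');np.savez('top3',p=p,d=d);cv2.imwrite('pics/t3.png',cv2.resize(p[170:240,200:310],None,fx=6.5,fy=6.5))"
```

```text
t 3.58 fix [-96.7  -0.3  46.2] turn [-0.01 -0.01 -0.03] shift [ 1.7 -0.3  1.2] F [ 1.7 -3.5 -0.6] gap -2.7754790589369526e-05
```

View pics/t3.png

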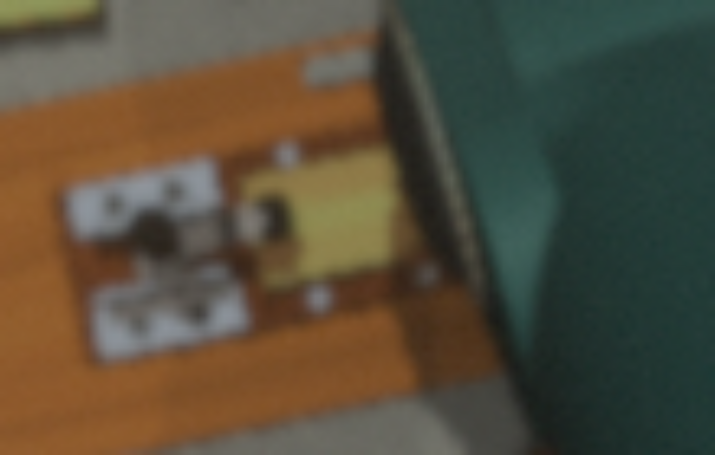

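Request:
{"name": "play_rows", "arguments": {
  "rows": [0,0,0,0.7,0,0,1,0,0,0,1.4,0,0,1,0,0,0,2,0,0,1,0,0,0,2,0,0,1,0,0,0,2,0,0,1]
}}

```text
time_s: 4.05
eef_pos: [0.6074, -0.0142, 0.0465]
orientation: [1.94, 2.469, -0.001]
force: [3.9, -8.7, 0.5]
finger_gap: -0.0004
```

```bash
python3 -c "
from h import *
delta(tow(-.095,0,.045))"
```

```text
t 4.05 fix [-96.6  -0.6  46.5] turn [ 0.04  0.11 -0.11] shift [ 1.6 -0.6  1.5] F [ 3.9 -8.7  0.5] gap -0.0004114692761703358
```

It is blocked at x = -96.6 mm with about 9.5 N. The expected home value is -95 ± 2, so the blank is home. I back off and rise.

Request:
{"name": "play_rows", "arguments": {
  "rows": [0,0,0,-8,0,0,1,0,0,0,-20,0,-5,1,0,0,0,-22,0,-40,1,0,0,0,-22,0,-80,1,0,0,0,-22,0,-120,1]
}}

```text
time_s: 4.47
eef_pos: [0.6116, -0.0347, 0.1676]
orientation: [-1.939, -2.47, 0.001]
force: [0.9, -0.6, 0.1]
finger_gap: 0.0
```

```bash
python3 -c "
from h import *
delta(tow(.092,0,.28))"
```

```text
t 4.47 fix [-117.6    0.3  167.6] turn [-0.09 -0.07 -0.06] shift [ 2.097e+02 -1.000e-01 -1.122e+02] F [ 0.9 -0.6  0.1] gap 2.751788590117851e-05
```

Request:
{"name": "play_rows", "arguments": {
  "rows": [0,0,0,0,0,-40,1,0,0,0,0,0,-80,1,0,0,0,5,0,-112,1,0,0,0,40,0,-115,1,0,0,0,80,0,-115,1]
}}

```text
time_s: 4.88
eef_pos: [0.594, 0.0418, 0.2839]
orientation: [1.943, 2.464, 0.003]
force: [0.5, 0.5, -1.6]
finger_gap: 0.0001
```

```bash
python3 -c "
from h import *
delta(tow(.092,0,.28))
for n in('top','scene'):
    p,d=cams.snapshot(n);np.savez(n+'4',p=p,d=d)
    X=tofix(cloud(n,d)); hsv=cv2.cvtColor(p,cv2.COLOR_BGR2HSV)
    m=(abs(X[...,1])<.03)&(X[...,0]<.02)&(X[...,0]>-.2)&(X[...,2]>.036)&(X[...,2]<.06)&(hsv[...,0]>14)&(hsv[...,1]>60)
    print(n,m.sum(),np.percentile(X[m],[1,50,99],axis=0))
cv2.imwrite('pics/s4.png',cv2.resize(p[130:270,180:350],None,fx=4.5,fy=4.2))"
```

```text
t 4.88 fix [-39.   -1.  283.9] turn [ 0.21  0.07 -0.31] shift [131.   -1.7   3.8] F [ 0.5  0.5 -1.6] gap 0.00010740228278002863Traceback (most recent call last):
  File "<string>", line 8, in <module>
    print(n,m.sum(),np.percentile(X[m],[1,50,99],axis=0))
                    ~~~~~~~~~~~~~^^^^^^^^^^^^^^^^^^^^^^^
    return _quantile_unchecked(
        a, q, axis, out, overwrite_input, method, keepdims, weights)
    return _ureduce(a,
                    func=_quantile_ureduce_func,
    ...<5 lines>...
                    overwrite_input=overwrite_input,
                    method=method)
    r = func(a, **kwargs)
    result = _quantile(arr,
                       quantiles=q,
    ...<2 lines>...
                       out=out,
                       weights=wgt)
    slices_having_nans = np.isnan(arr[-1, ...])
                                  ~~~^^^^^^^^^
IndexError: index -1 is out of bounds for axis 0 with size 0
```

The arm hides the blank from the top camera, so I use the scene camera.

```bash
python3 -c "
from h import *
for n in('scene',):
    p,d=cams.snapshot(n);np.savez(n+'4',p=p,d=d)
    X=tofix(cloud(n,d)); hsv=cv2.cvtColor(p,cv2.COLOR_BGR2HSV)
    m=(abs(X[...,1])<.03)&(X[...,0]<.02)&(X[...,0]>-.2)&(X[...,2]>.036)&(X[...,2]<.06)&(hsv[...,0]>10)&(hsv[...,1]>60)
    print(n,m.sum(),np.percentile(X[m],[1,50,99],axis=0))
cv2.imwrite('pics/s4.png',cv2.resize(p[130:270,180:350],None,fx=4.5,fy=4.2))"
```

```text
scene 636 [[-0.08694148 -0.0229464   0.03686077]
 [-0.03182724 -0.00468774  0.05129145]
 [ 0.01617335  0.02131342  0.05639532]]
```

View pics/s4.png

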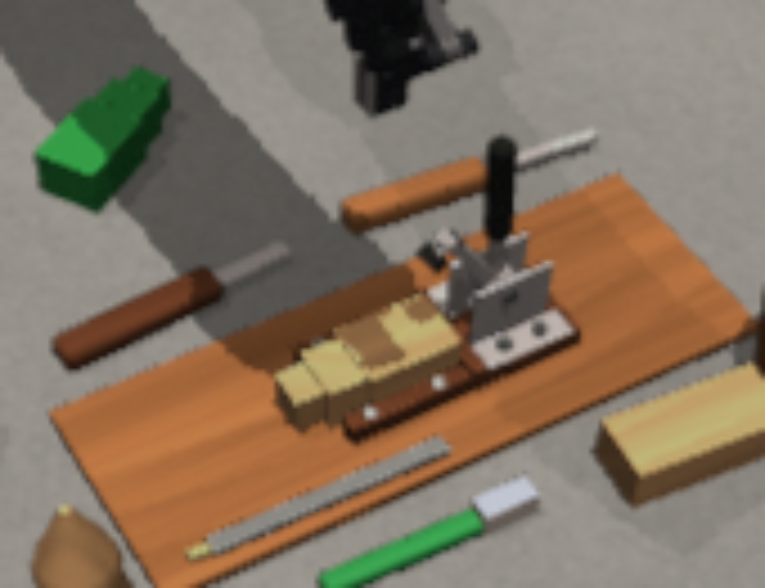

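In the picture the blank's plinth meets the stop at about (455,335). The point cloud is centred at x = -31.8 mm against -32 at home. The handle at (500,185) is upright, so I go over and behind it.

Request:
{"name": "play_rows", "arguments": {
  "rows": [0,0,-0.3,40,-1,0,1,0,0,-0.3,80,-1,0,1,0,0,-0.3,115,-1,0,1,0,0,-0.3,131,-1.5,3,1,0,0,-0.3,131,-1.5,3,1]
}}

```text
time_s: 5.4
eef_pos: [0.5588, 0.1747, 0.2784]
orientation: [-1.924, -2.481, -0.001]
force: [0.4, -0.1, 0.5]
finger_gap: 0.0002
```

```bash
python3 -c "
from h import *
delta(tow(.092,0,.176))"
```

```text
t 5.4 fix [ 98.4   1.6 278.4] turn [-0.02 -0.1   0.61] shift [ -6.6   1.5 102.4] F [ 0.4 -0.1  0.5] gap 0.00019613759030741285
```

Request:
{"name": "play_rows", "arguments": {
  "rows": [0,0,0.5,0,1.5,35,1,0,0,0.5,0,1.5,70,1,0,0,0.5,-3,1.5,95,1,0,0,0.5,-5,1.5,102,1,0,0,0.5,-5,1.5,102,1]
}}

```text
time_s: 5.82
eef_pos: [0.5627, 0.1648, 0.175]
orientation: [-1.943, -2.466, 0.004]
force: [0.6, 0.3, 0.3]
finger_gap: -0.0003
```

```bash
python3 -c "
from h import *
delta(tow(.092,0,.176))
p,d=cams.snapshot('scene')
cv2.imwrite('pics/s5.png',cv2.resize(p[130:250,210:350],None,fx=5.5,fy=5))
import numpy as np
# handle angle targets: tip lower corner path
for th in np.arange(.17,1.31,.1):
    a=np.deg2rad(100)-th; R=.092
    ax=np.array([.055-R*np.cos(a),.067+R*np.sin(a)]); n=np.array([np.sin(a),np.cos(a)])*.008
    c=ax+n; print(round(th,2),np.round((c+[.011,.019])*1000,1))
"
```

```text
t 5.82 fix [8.78e+01 1.00e-01 1.75e+02] turn [-0.18 -0.01 -0.28] shift [ 4.2  0.1 -1. ] F [0.6 0.3 0.3] gap -0.0002760280678417174
0.17 [ 74.4 178. ]
0.27 [ 65.2 178.3]
0.37 [ 56.  177.8]
0.47 [ 46.9 176.3]
0.57 [ 37.9 174. ]
0.67 [ 29.3 170.7]
0.77 [ 21.  166.7]
0.87 [ 13.2 161.8]
0.97 [  5.9 156.1]
1.07 [ -0.8 149.8]
1.17 [ -6.8 142.8]
1.27 [-12.1 135.2]
```

View pics/s5.png

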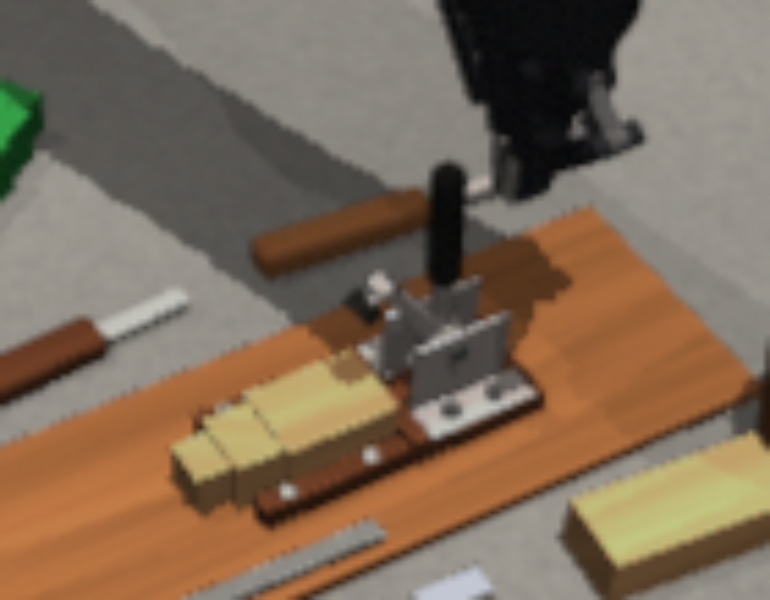

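The fingertip at about (520,185) is behind the handle at (447,220), with the tip about 40 mm below the handle's top. I now follow the handle's arc.

Request:
{"name": "play_rows", "arguments": {
  "rows": [0,0,0,-9,0,-2,1,0,0,0,-16,0,-3,1,0,0,0,-23,0,-3,1,0,0,0,-30,0,-3,1,0,0,0,-37,0,-2,1]
}}

```text
time_s: 6.28
eef_pos: [0.5724, 0.13, 0.1794]
orientation: [1.943, 2.468, 0.003]
force: [0.1, 4.1, 5.7]
finger_gap: -0.0003
```

```bash
python3 -c "
from h import *
delta(tow(.0379,0,.174))
p,d=cams.snapshot('scene')
cv2.imwrite('pics/s6.png',cv2.resize(p[130:250,210:350],None,fx=5.5,fy=5))
"
```

```text
t 6.28 fix [ 51.8  -1.  179.4] turn [ 0.11 -0.03 -0.23] shift [-13.9  -0.9   5.4] F [0.1 4.1 5.7] gap -0.0003028306351256923
```

View pics/s6.png

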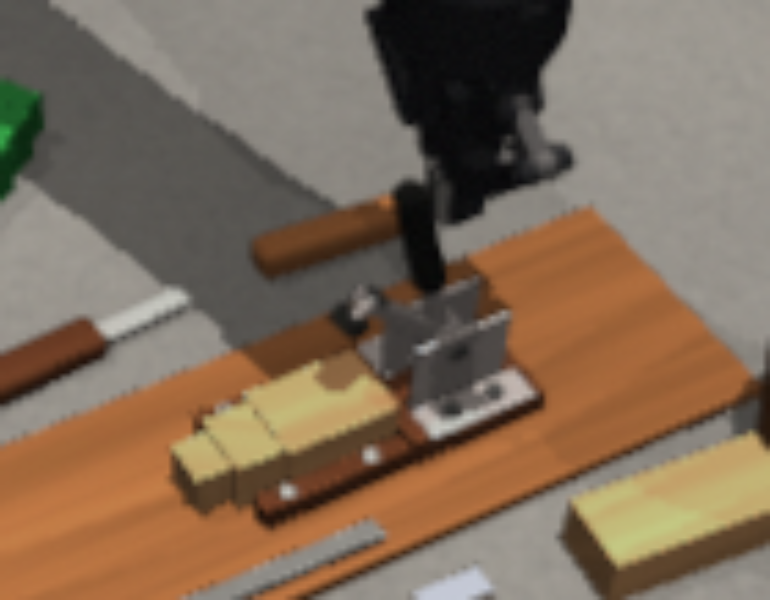

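Request:
{"name": "play_rows", "arguments": {
  "rows": [0,0,0,-8,-1,3,1,0,0,0,-16,-1,6,1,0,0,0,-24,-1,9,1,0,0,0,-31,-1,13,1,0,0,0,-37,-1,17,1]
}}

```text
time_s: 6.75
eef_pos: [0.58, 0.094, 0.1618]
orientation: [1.943, 2.468, 0.002]
force: [1.6, 2.9, 7.3]
finger_gap: -0.0002
```

```bash
python3 -c "
from h import *
delta(tow(-.0068,0,.1428))
p,d=cams.snapshot('scene')
cv2.imwrite('pics/s7.png',cv2.resize(p[130:250,210:350],None,fx=5.5,fy=5))
"
```

```text
t 6.75 fix [ 15.    0.2 161.8] turn [ 0.08 -0.01 -0.21] shift [-21.8   0.3  19. ] F [1.6 2.9 7.3] gap -0.00017792167229894565
```

View pics/s7.png

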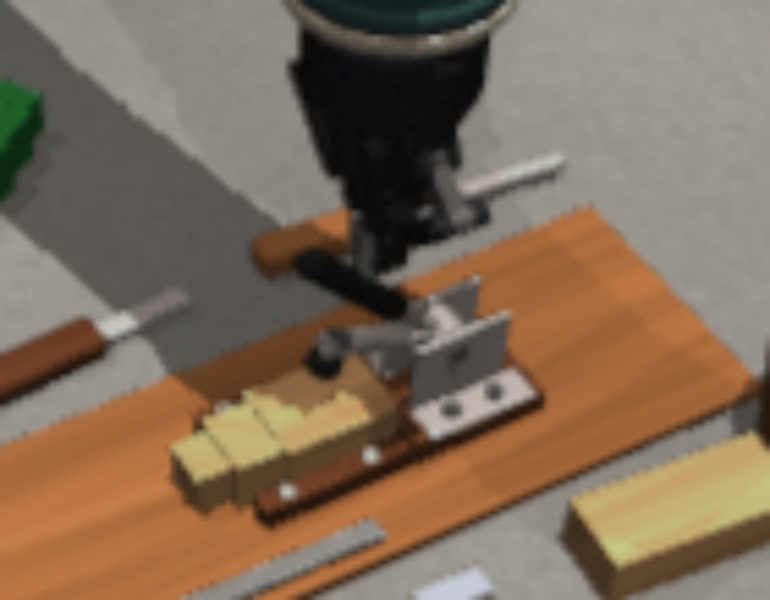

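Request:
{"name": "play_rows", "arguments": {
  "rows": [0,0,0,-7,0,5,1,0,0,0,-13,0,10,1,0,0,0,-18,0,15,1,0,0,0,-22,0,19,1,0,0,0,-24,0,22,1]
}}

```text
time_s: 7.22
eef_pos: [0.5848, 0.0698, 0.1385]
orientation: [-1.944, -2.467, 0.002]
force: [0.4, 0.2, -1.5]
finger_gap: 0.0001
```

```bash
python3 -c "
from h import *
delta(tow(-.0118,0,.136))
p,d=cams.snapshot('scene')
cv2.imwrite('pics/s8.png',cv2.resize(p[130:250,210:350],None,fx=5.5,fy=5))
"
```

```text
t 7.22 fix [ -9.6   1.3 138.5] turn [-0.07  0.01 -0.27] shift [-2.2  1.3  2.5] F [ 0.4  0.2 -1.5] gap 6.933548530257125e-05
```

View pics/s8.png

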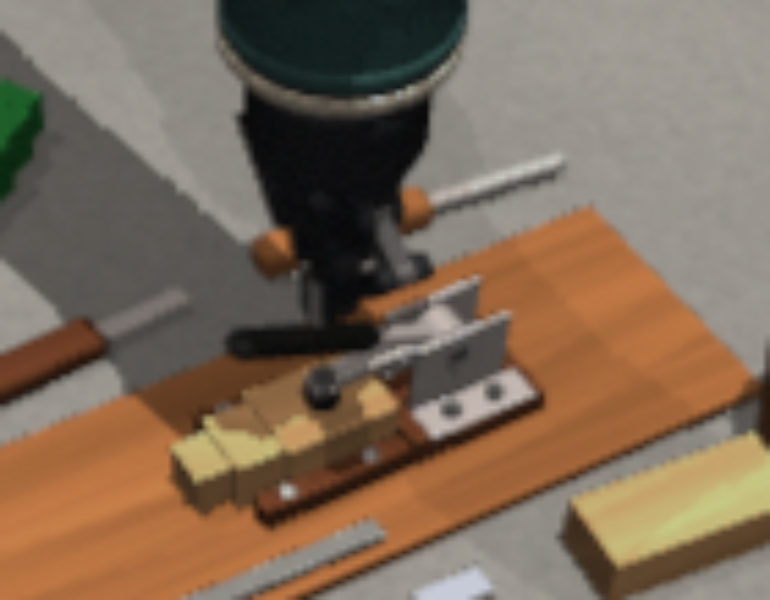

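The handle has snapped down, the contact force is gone and the foot sits on the blank. I retreat upward and check.

Request:
{"name": "play_rows", "arguments": {
  "rows": [0,0,0,2,0,-15,1,0,0,0,4,0,-50,1,0,0,0,4,0,-90,1,0,0,0,4,0,-130,1,0,0,0,4,0,-150,1]
}}

```text
time_s: 7.68
eef_pos: [0.5848, 0.0755, 0.294]
orientation: [1.941, 2.467, 0.005]
force: [1.2, -1.1, 0.5]
finger_gap: -0.0001
```

Request:
{"name": "play_rows", "arguments": {
  "rows": [0,0,0,0,40,0,1,0,0,0,0,80,0,1,0,0,0,0,120,0,1,0,0,0,0,150,0,1,0,0,0,0,150,0,1]
}}

```text
time_s: 8.1
eef_pos: [0.7329, 0.1113, 0.2867]
orientation: [-1.941, -2.467, 0.001]
force: [-0.9, -0.1, -0.3]
finger_gap: -0.0
```

```bash
python3 -c "
from h import *
delta(tow(-.0118,0,.136))
p,d=cams.snapshot('scene')
n='scene';X=tofix(cloud(n,d)); hsv=cv2.cvtColor(p,cv2.COLOR_BGR2HSV)
m=(abs(X[...,1])<.03)&(X[...,0]<.02)&(X[...,0]>-.2)&(X[...,2]>.036)&(X[...,2]<.06)&(hsv[...,0]>10)&(hsv[...,1]>60)
print(m.sum(),np.percentile(X[m],[1,50,99],axis=0))
h=(abs(X[...,1])<.02)&(X[...,0]<.02)&(X[...,0]>-.1)&(X[...,2]>.095)&(X[...,2]<.16)
H=X[h];print(h.sum(),H[:,0].min(),H[:,2].max(),'slope deg',np.rad2deg(np.arctan(np.polyfit(-H[:,0],H[:,2],1)[0])))
cv2.imwrite('pics/s9.png',cv2.resize(p[110:275,150:370],None,fx=3.6,fy=3.6))
"
```

```text
t 8.1 fix [  -4.7 -152.4  286.7] turn [-0.1  -0.09 -0.2 ] shift [  -7.9 -152.1  151. ] F [-0.9 -0.1 -0.3] gap -2.4851403848130996e-06
557 [[-0.08727567 -0.02317581  0.03658895]
 [-0.03783399 -0.00774041  0.05088146]
 [ 0.01488262  0.02133278  0.05643609]]
168 -0.06316057813897846 0.1358502749174143 slope deg 25.732707858517063
```

View pics/s9.png

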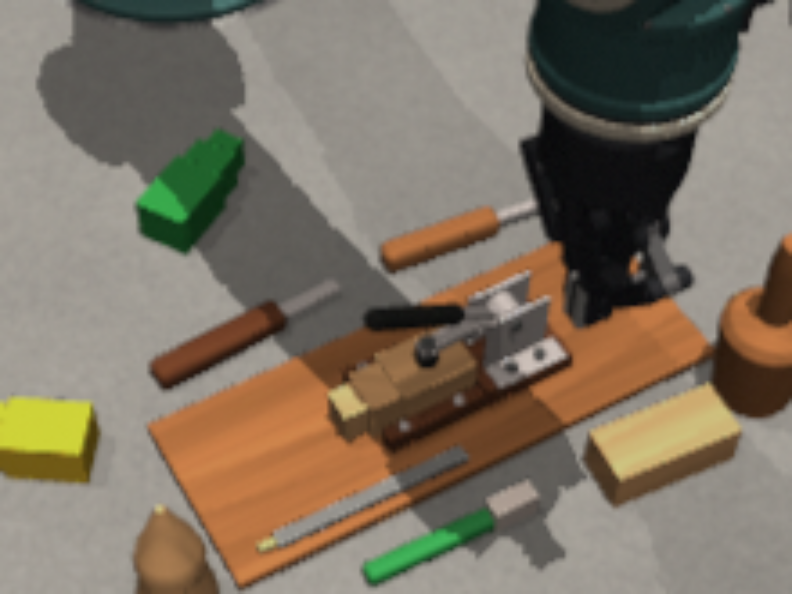

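The handle at (413,318) is locked: its end is at x = -63 mm and z = 136 mm at the top, with a slope of about 26° (expected -60, 136 and 28°). The foot at (427,350) rests on the blank, the blank has not shifted, and the bystanders are in place.

```bash
python3 -c "
from h import *
print(job_done())"
```

```text
the job is handed in; nothing more can be done
None
```

The blank is home against the end stop and the clamp is locked on it; I handed the job in at about 8 s of the 48 s allowed.

- **Blank:** I pushed it about 48 mm along the channel with the closed fingertips. It stopped 1.6 mm before the position I had worked out, within the camera's 2 mm error, with about 9.5 N on the tool. Before clamping, its measured centre was at x ≈ -32 mm, where home is -32 mm. After clamping, its two ends were within about 1.5 mm of where they had been.
- **Clamp:** I pushed the handle over along its arc with at most about 8 N at the readings, until it snapped and the contact force vanished. It then lay at about 26° (28° expected). Its end was at x ≈ -63 mm with its top 136 mm above the table (-60 and 136 mm expected). In the last picture the foot sits on the blank.
- **Surroundings:** In the last picture the pencil, knife, gouge, brush, gnome, mallet, spare block and look-alikes were where they started, as far as they were in view. The second green look-alike was outside the crop. The arm was clear of everything.
- **Checks that failed:** One blank check with the top camera gave nothing because the arm hid the blank, so I used the scene camera instead. After clamping, the blank's measured centre read about -38 mm, because the foot and handle hid part of it. I relied on its ends instead.

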